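# Tighten and lock the sloping trim stand

## Robot

A 7-joint arm with a two-finger parallel gripper is mounted at the origin on a cart in front of the work surface, level with it; the furniture and walls round the work are solid. World frame = base frame: x ahead of the robot, y to its left, z up, the work surface at z = 0. Lengths are in m, angles in rad, forces in N, time in s.
With the tool pointing down it reaches from about 0.35 to 0.775 m from the base axis. Payload 3.1 kg.
Tool frame: the origin (TCP) lies between the finger pads; the fingertips stand 14 mm ahead of it and the grasp point (between the pads) lies 5 mm behind it; z points along the fingers, y is the line along which they close (so a half turn about z gives the same grasp; the last joint's range is limited). The gripper opens to 85 mm and grips with 20 to 120 N. Pads are 22 mm wide; open, the fingers measure 114 mm over their backs; the gripper's body (76 mm by 85 mm) begins 54 mm behind the grasp point. The pads swing forward as they close: fully open they stand 13 mm farther back than shut.
Start: joints at [-1.2, 0.311, 0.014, 1.512, -0.004, 1.319, -0.027], TCP at [0.221, 0.504, 0.245] pointing down, gripper open.
Joint ranges: [-2.7, 2.7], [-0.3, 1.91], [-1.27, 1.3], [0.12, 2.57], [-1.44, 4.58], [0.2, 2.03], [-3.05, 3.05]. Speed limits (rad/s): [2.79, 2.79, 3.14, 3.14, 3.14, 3.14, 3.14].

## Interface

Orientations are given as a unit quaternion [x, y, z, w].
In Python, from station import env, eyes, workorder gives the robot as it stands. The module is installed in compiled form; this text tells all that it offers.
- The arm moves only by the tool jog_arm, never from a script. Its arguments are lists of equal length, an entry for each row: "dp": the shift along the world's x, y, z in mm, a list of three; "angular": the turn, a rotation vector about the world's x, y, z in degrees, a list of three; "fingers": the opening in per cent of the stroke, from 0 (shut) to 100 (fully open). In form: {"dp": [[dx, dy, dz], ...], "angular": [[wx, wy, wz], ...], "fingers": [fingers, ...]}. A call has 1 to 20 rows; each row shifts and turns the commanded pose from where the row before left it; what a row does not reach is not made up. A row lasts 1/8 s, in which the tool goes at most 62.5 mm and 10.7 degrees, less where a joint would pass 70% of its speed; a pose out of reach is approached as far as the arm can. A call with a gripper value outside its range is refused whole. The fingers move at their own pace and stop on an object; "force" is the grip in N (left out, the last holds). Time passes only in rows, so rows that do not move let the fingers close. It gives the time, the measured TCP pose, the force, the opening and the grip force at its end, in the units of the state.
- env.sense(): the state, without advancing time (a new reading comes with each control period).
- eyes.camera(name): name is "scene" or "top" or "wrist"; returns (picture, depth): 420x560x3 uint8, red, green, blue; 420x560 float32, m along the optical axis (not along the pixel's ray), 0 where there is no reading.
- eyes.camera_params(name): a dict with "fx", "fy", "cx", "cy" (pixels), "k1" (the pictures are not rectified: a ray, as slopes to the right and down, at radius r is drawn at 1 + k1 r^2 times it, then the intrinsics apply), "pose" (4x4, takes a point from camera to world coordinates). Camera axes: x right, y down, z forward; pixel columns grow to the right and rows downward; lengths in m; the calibration is good to about 2 mm. A picture is of the moment at which its call begins: read the wrist's pose just before it. camera_params takes no time and is no camera call; for the wrist camera it gives the pose at the moment of the call.
- workorder.job_done(): hands the job in; it is judged then, once.
The state is a dict: "t": time; "joint_pos": joint angles; "qd": joint speeds; "tau": joint torques, N m; "tool_pos": TCP position; "tool_rot": TCP orientation; "ft_force": force on the tool from outside, world axes, zero at the start; "wrist_torque": the same for the moment, N m; "width": finger opening in m; "grip_force": force on a finger pad.
Only numpy, scipy, OpenCV 4.12 (cv2) and the standard library are available. Lean on these libraries where they do the work, as an engineer would, in place of code of your own. Each camera call takes 0.05 s, during which the arm holds its last target. There are 200 camera calls.

## Task

Screw the orange knurled ring clockwise down its sloping stud, counting the part turns, until it comes up against the spring washers and the resistance rises; stop there, do not crank it further. Then lock it: turn the blue-topped lock cap so that its slot matches the flatted end of the stud, and push it on down to the stud's shoulder. Let go of everything and do not disturb the tally counter or the wooden block.

Things in the scene. Friction and masses are not known exactly. Their poses are not given: they have to be found in the camera images.
- trim_stand: fixed green stand: foot plate 130 x 110 x 12 mm, sloping column, and on it an 84 x 84 mm sloping aluminium table plate. Origin: centre of the foot's underside. Column and stud lean 27 degrees (0.47 rad) from vertical toward the stand's own -x side (toward the robot, give or take the stand's yaw).
- stud: threaded steel stud, 22 mm diameter, square to the table plate. Origin: on its axis at the flat shoulder near its upper end; z along the axis, outward (27 degrees from vertical), y level. On the shoulder stands a flatted tongue with rounded ends, 18 mm along x, 10 mm along y, 16 mm high, tapering over its last 6 mm to 13 x 5 mm.
- washer_top (a point): on the stud's axis, top of the 34 mm wide, 14 mm high stack of spring washers that the ring comes down on; 32 mm below the shoulder. The table plate's face lies 14 mm further down, with 4 mm high rails along its edges, 38 mm to either side of the axis.
- ring_mid (a point): centre of the orange knurled ring, on the stud's axis at the ring's mid height, moving with it. The ring is 45 mm in diameter, 22 mm high, coaxial with the stud, with a white index mark on top. When it is home, its centre is 11 mm above the washers and the tongue ends 37 mm beyond its centre.
- ring (a joint): turn of the ring in rad, growing clockwise seen from the stud's free end; 2 pi lowers it 10 mm. Starts at 0.6 to 2.2, stays where left. Friction is 0.06 Nm up to 5.2, where it meets the washers (home: at least 5.05); past that the resistance rises by about 2 Nm per rad and springs back when let go. Past 5.65 is over-tightened.
- lock_cap: loose block 46 (x) x 34 (y) x 32 (z) mm, about 90 g, steel with a blue top, standing slot down. Origin: centre of its underside. The slot, 21 (x) x 13 (y) mm, 18 mm deep, is central in the underside; fits the stud's tongue either way round. White line on top along x, the slot's long way. Seated, its underside rests on the stud's shoulder, its z along the stud's.
- tally_counter: loose grey metal tally counter, 55 x 58 x 29 mm, a bystander; origin at the centre of its underside
- spare_block: loose wooden block, 60 x 45 x 45 mm, a bystander; origin at the centre of its underside
Not all that is in view belongs to the job. What is meant by the lock_cap is not turquoise, and is the larger of those in its own colour.

How it is judged:
On the way, in this order (a step that is already met when the one before it is completed fails the run):
1. the ring is screwed home against the spring washers, the lock cap not yet on the stud (value of joint ring above 5.05 rad and distance between lock_cap and stud above 0.04 m), for 0.2 s.
2. the lock cap sits on the stud's tongue, down on the shoulder (z of lock_cap in the frame of stud below 0.004 m and distance between lock_cap and stud below 0.006 m and angle between the z axis of lock_cap and the z axis of stud, either way round below 0.2 rad and angle between lock_cap's own z axis and vertical below 1 rad), for 0.2 s.
At the end, for the whole second after the job is handed in: Ring at rest at joint value 5.05 to 5.65; lock cap at rest over the stud's tongue, slot down: underside within 4 mm of the shoulder along the stud, origin within 6 mm of the stud's, axes within 0.2 rad; tally counter and wooden block within 30 mm of their starts (all of step 2 and value of joint ring between 5.05 and 5.65 rad and linear speed of lock_cap below 0.02 m/s and velocity of joint ring below 0.1 rad/s and distance of each of tally_counter, spare_block from where it was at the start of the episode below 0.03 m); the robot touches nothing.
It fails at once if the ring is forced past 5.65 rad (over-tightened) (value of joint ring above 5.65 rad).
It fails at once if the tally counter or the wooden block is moved more than 30 mm (distance of any of tally_counter, spare_block from where it was at the start of the episode above 0.03 m).
It also fails if it takes over 72 s, if anything falls off the work surface, if the arm or the gripper's body presses on something with over 40 N, if the wrist force passes 120 N, or if a joint passes its speed limit or range.

## Working session

There is one attempt and no reset: what is moved stays moved. The work goes in short steps, Python scripts to look and compute and a tool call to move; the robot and the scene stay as the last step left them, time stands still between calls to the robot, and variables do not carry over. Pictures are saved under pics/ and viewed, at most 11 in all, crops included, and the job is handed in when it is done.

Besides the shell and the picture viewer there is one more tool, called after ">>>" as name(argument=value, ...), one argument or row to a line, values as JSON. jog_arm: Moves the arm, as the interface text tells. Its arguments: {"type":"object","properties":{"dp":{"type":"array","items":{"type":"array","items":{"type":"number"}}},"angular":{"type":"array","items":{"type":"array","items":{"type":"number"}}},"fingers":{"type":"array","items":{"type":"number"}},"force":{"type":"number"}},"required":["dp","angular","fingers"]}

```bash
mkdir -p pics; cat > h.py <<'E'
import numpy as np, cv2
from station import env, eyes, workorder
from scipy.spatial.transform import Rotation as R
def snap(n,f):
    P=eyes.camera_params(n); im,d=eyes.camera(n)
    np.savez('pics/'+f+'.npz',im=im,d=d,**{k:np.array(v) for k,v in P.items()})
    cv2.imwrite('pics/'+f+'.png',im[:,:,::-1]); return im,d,P
def load(f): return np.load('pics/'+f+'.npz')
def ray(P,u,v):
    a=(u-P['cx'])/P['fx']; b=(v-P['cy'])/P['fy']; x,y=a,b
    for _ in range(20):
        s=1+P['k1']*(x*x+y*y); x,y=a/s,b/s
    return x,y
def pt(P,u,v,d=None):
    if d is None: d=P['d'][int(v),int(u)]
    x,y=ray(P,u,v); T=P['pose']
    return T[:3,:3]@np.array([x*d,y*d,d])+T[:3,3]
def cloud(P):
    v,u=np.mgrid[:420,:560]; x,y=ray(P,u.astype(float),v.astype(float)); d=P['d']
    return np.stack([x*d,y*d,d],-1)@P['pose'][:3,:3].T+P['pose'][:3,3]
def proj(P,p):
    T=P['pose']; q=(np.array(p)-T[:3,3])@T[:3,:3]; x,y=q[0]/q[2],q[1]/q[2]; s=1+P['k1']*(x*x+y*y)
    return P['fx']*x*s+P['cx'],P['fy']*y*s+P['cy']
E
python3 - <<'E'
from h import *
a=snap('scene','s0')[0];b=snap('top','t0')[0]
print(env.sense())
for n in('scene','top'):print(eyes.camera_params(n))
E
```

```text
{'t': 0.1, 'joint_pos': array([-1.19967728,  0.31166294,  0.01397294,  1.51287374, -0.00434949,
        1.31920884, -0.02720144]), 'qd': array([ 0.00074222, -0.00104538, -0.00043478, -0.00317504, -0.00089333,
        0.00044969,  0.00013356]), 'tau': array([ 5.95087295e-04, -3.80856049e+01,  1.46688321e-01, -2.31242824e+01,
        1.23449622e-02,  8.17742490e-03, -1.08175374e-05]), 'tool_pos': array([0.22040119, 0.50323543, 0.24432945]), 'tool_rot': array([ 2.04894538e-01,  9.78783480e-01, -1.05063206e-03, -1.52506547e-04]), 'ft_force': array([-0.96383359, -0.52504125, -0.66279243]), 'wrist_torque': array([ 0.04112726,  0.02429898, -0.00227678]), 'grip_force': 0.0, 'width': 0.0855512557436571}
{'fx': 477.62307694104027, 'fy': 477.62307694104027, 'cx': 275.158154423949, 'cy': 210.0444490070526, 'k1': -0.14985553535055512, 'pose': array([[ 0.90621173, -0.27968874,  0.3171033 ,  0.24970462],
       [-0.4227793 , -0.61030282,  0.66991651, -0.41950041],
       [ 0.00616093, -0.74115091, -0.67131018,  0.70306512],
       [ 0.        ,  0.        ,  0.        ,  1.        ]])}
{'fx': 508.14108519461377, 'fy': 508.14108519461377, 'cx': 281.25733519297114, 'cy': 213.11937221645243, 'k1': -0.04573095249051082, 'pose': array([[-0.00926736, -0.99428754,  0.10633156,  0.41813304],
       [-0.99989873,  0.00806573, -0.01172534,  0.1810529 ],
       [ 0.01080072, -0.10642945, -0.99426159,  0.98273008],
       [ 0.        ,  0.        ,  0.        ,  1.        ]])}
```

View pics/s0.png

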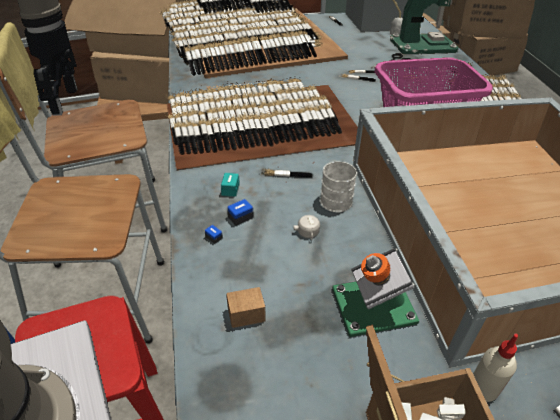

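View pics/t0.png

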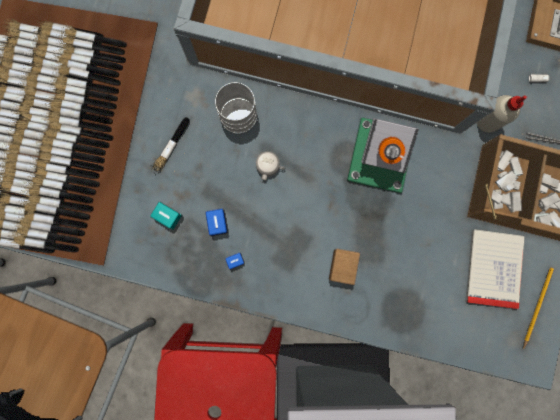

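Scene view: turquoise cap (230,184), large blue block (240,210), small blue block (213,233). The large blue one (top view 217,222) fits the lock_cap. The ring is at top (392,150), the wooden block at (345,268), the tally counter near (268,163).

```bash
python3 - <<'E'
from h import *
for f in('t0','s0'):
    P=load(f); C=cloud(P); hsv=cv2.cvtColor(P['im'],cv2.COLOR_RGB2HSV); H,S,V=[hsv[...,i].astype(int) for i in range(3)]
    ok=P['d']>0
    m=ok&(H>108)&(H<128)&(S>120)&(V>60)
    n,l,st,ce=cv2.connectedComponentsWithStats(m.astype(np.uint8))
    for i in range(1,n):
        if st[i,4]>40: 
            q=C[l==i]; t=q[q[:,2]>np.percentile(q[:,2],60)-.003]; r=cv2.minAreaRect((t[:,:2]*1000).astype(np.float32)); print(f,'blue',ce[i],st[i,4],t.mean(0).round(4),np.percentile(q[:,2],95),r)
    m=ok&(H>4)&(H<16)&(S>200)&(V>120); q=C[m]; q=q[q[:,2]>.04]; print('orange',len(q),q.mean(0),q.min(0),q.max(0))
    m=ok&(H>60)&(H<85)&(S>120)&(C[...,2]>.006)&(C[...,2]<.018)&(C[...,0]>.3)&(C[...,1]<.2)&(C[...,1]>-.15); q=C[m]; print('foot',len(q),q.mean(0),cv2.minAreaRect((q[:,:2]*1000).astype(np.float32)))
P=load('t0')
for u,v in[(268,163),(345,268),(392,150),(238,110),(380,140)]: print(u,v,pt(P,u,v))
P=load('s0')
for u,v in[(308,226),(246,307),(340,185)]: print(u,v,pt(P,u,v))
t=cv2.resize(load('t0')['im'][100:200,340:430],None,fx=6,fy=6,interpolation=2)[:,:,::-1]
s=cv2.resize(P['im'][240:335,330:425],None,fx=6,fy=6,interpolation=2)[:,:,::-1]
c=cv2.resize(P['im'][170:250,195:265],None,fx=5,fy=5,interpolation=2)[:,:,::-1]
W=np.zeros((600,800,3),np.uint8)
W[:300,:270]=cv2.resize(t,(270,300)); W[:570,270:800]=cv2.resize(s,(530,570)); W[300:600,:262]=cv2.resize(c,(262,300)); cv2.imwrite('pics/c0.png',W)
E
```

```text
orange 262 [ 0.62212513 -0.01970587  0.12212858] [ 0.59907422 -0.04323776  0.10473636] [ 6.43443305e-01 -5.95293828e-04  1.33154361e-01]
foot 829 [ 0.61124504 -0.00503925  0.01254636] ((634.8094482421875, -25.683181762695312), (105.05985260009766, 126.87906646728516), 75.8785400390625)
s0 blue [239.92657343 208.65734266] 286 [0.5027 0.2889 0.031 ] 0.032683445298605174 ((503.7176208496094, 291.5889892578125), (47.51215744018555, 36.8062629699707), 10.06387996673584)
s0 blue [213.03759398 231.71428571] 133 [0.4299 0.2559 0.0216] 0.02389605845668272 ((430.9024353027344, 256.84173583984375), (21.6463623046875, 31.137962341308594), 20.53034019470215)
orange 130 [ 0.61748767 -0.0322568   0.11824226] [ 0.5965022  -0.04717717  0.10817098] [ 0.63672776 -0.00500598  0.1302667 ]
foot 90 [ 0.60514447 -0.04526831  0.01071805] ((631.9559936523438, -30.886085510253906), (105.90018463134766, 126.6670150756836), 75.84770202636719)
268 163 [0.61664718 0.19422165 0.02837719]
345 268 [0.41593209 0.05344363 0.04333111]
392 150 [ 0.61488995 -0.01838265  0.13882578]
238 110 [7.30199404e-01 2.53629197e-01 6.36529301e-04]
380 140 [ 0.6457747  -0.00962158  0.08606157]
308 226 [0.60931656 0.18330232 0.02714614]
246 307 [0.41288653 0.03685555 0.04535456]
340 185 [0.70182422 0.22052699 0.07590555]
```

View pics/c0.png

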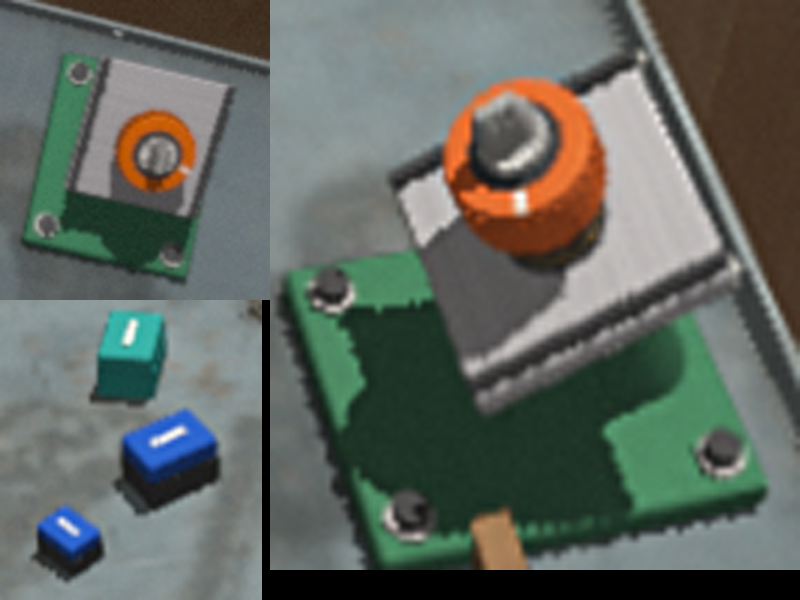

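```bash
cat >> h.py <<'E'
yaw=np.radians(-14.1)
def studR(yaw=yaw): return (R.from_euler('z',yaw)*R.from_euler('y',-np.radians(27))).as_matrix()
def tool(zdir,ydir):
    z=zdir/np.linalg.norm(zdir); y=ydir-z*(ydir@z); y/=np.linalg.norm(y); return np.stack([np.cross(y,z),y,z],1)
def delta(p,M):
    s=env.sense(); r=(R.from_matrix(M)*R.from_quat(s['tool_rot']).inv()).as_rotvec(degrees=True)
    return ((np.array(p)-s['tool_pos'])*1000).round(1), r.round(2), np.linalg.norm(r).round(1)
E
python3 - <<'E'
from h import *
S=studR(); print(S)
a=np.radians(128)
for y in (1,-1): print(delta([.556,-.003,.258],tool(-S[:,2],y*np.array([np.cos(a),np.sin(a),0]))))
P=load('t0'); print(pt(P,217,222)); 
C=cloud(P); m=(P['im'][...,2].astype(int)-P['im'][...,0]>70)&(P['im'][...,1]<90); n,l,st,ce=cv2.connectedComponentsWithStats(m.astype(np.uint8))
for i in range(1,n):
    if st[i,4]>40: q=C[l==i]; print(ce[i],st[i,4],q.mean(0),cv2.minAreaRect((q[:,:2]*1000).astype(np.float32)))
print(eyes.camera_params('wrist'))
E
```

```text
[[ 8.64162293e-01  2.43615012e-01 -4.40312681e-01]
 [-2.17062565e-01  9.69872015e-01  1.10598901e-01]
 [ 4.53990500e-01 -6.93889390e-18  8.91006524e-01]]
(array([ 335.6, -506.2,   13.7]), array([-19.21, -20.49,  57.3 ]), np.float64(63.8))
(array([ 335.6, -506.2,   13.7]), array([  23.83,  -22.58, -118.94]), np.float64(123.4))
[0.50400781 0.29059762 0.0321704 ]
[220.91489362 226.23404255] 47 [0.49602065 0.28323527 0.03199806] ((498.8953857421875, 282.0667724609375), (26.009843826293945, 52.688682556152344), 61.79582977294922)
{'fx': 296.5207563528512, 'fy': 296.5207563528512, 'cx': 275.79511328597664, 'cy': 211.22769859286032, 'k1': -0.054839723632185575, 'pose': array([[ 0.40114361,  0.87627445,  0.26688367,  0.15173365],
       [ 0.91601256, -0.38304308, -0.11915948,  0.5332929 ],
       [-0.00218847,  0.29226886, -0.95633369,  0.37184938],
       [ 0.        ,  0.        ,  0.        ,  1.        ]])}
```

>>> jog_arm(
  dp=[
    [24,-36,1],
    [24,-36,1],
    [24,-36,1],
    [24,-36,1],
    [24,-36,1],
    [24,-36,1],
    [24,-36,1],
    [24,-36,1],
    [24,-36,1],
    [24,-36,1],
    [24,-36,1],
    [24,-36,1],
    [24,-36,1],
    [24,-38,1],
    [0,0,0],
    [0,0,0],
  ],
  angular=[
    [-1.37,-1.46,4.09],
    [-1.37,-1.46,4.09],
    [-1.37,-1.46,4.09],
    [-1.37,-1.46,4.09],
    [-1.37,-1.46,4.09],
    [-1.37,-1.46,4.09],
    [-1.37,-1.46,4.09],
    [-1.37,-1.46,4.09],
    [-1.37,-1.46,4.09],
    [-1.37,-1.46,4.09],
    [-1.37,-1.46,4.09],
    [-1.37,-1.46,4.09],
    [-1.37,-1.46,4.09],
    [-1.37,-1.46,4.09],
    [0,0,0],
    [0,0,0],
  ],
  fingers=[100,100,100,100,100,100,100,100,100,100,100,100,100,100,100,100],
  force=60,
)

```text
t: 2.1
tool_pos: [0.5561, -0.0017, 0.2587]
tool_rot: [-0.29, 0.929, -0.12, 0.198]
ft_force: [0.3, 0.9, -0.2]
width: 0.0852
grip_force: 0.0
```

```bash
python3 - <<'E'
from h import *
s=env.sense(); print(s['t'],s['joint_pos'].round(3),s['tool_pos'],R.from_quat(s['tool_rot']).as_matrix().round(3))
im,d,P=snap('wrist','w0')
P=load('w0'); C=cloud(P); hsv=cv2.cvtColor(P['im'],cv2.COLOR_RGB2HSV); H,S,V=[hsv[...,i].astype(int) for i in range(3)]
m=(P['d']>0)&(H>4)&(H<16)&(S>190)&(V>110); print(m.sum(),C[m].mean(0))
print(proj(P,[.622,-.020,.1245]),proj(P,[.615,-.0182,.1388]))
E
```

```text
2.1 [-0.575  0.019  0.453  1.924  0.222  0.774  1.927] [ 0.55609695 -0.0017379   0.25873181] [[-0.753 -0.491  0.437]
 [-0.587  0.803 -0.109]
 [-0.297 -0.338 -0.893]]
620 [ 0.61577338 -0.02442581  0.11924963]
(np.float64(273.5740178970064), np.float64(200.64668215116424)) (np.float64(273.4942159578928), np.float64(205.17221497800796))
```

View pics/w0.png

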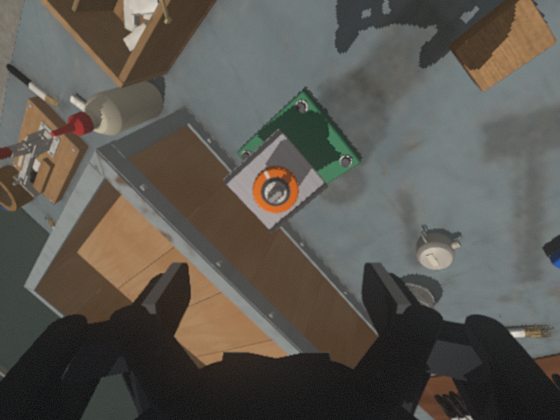

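The wrist picture shows the ring at (275,189) with the tongue inside it, and the plate around it. My coarse estimate projects about 15 px lower, so I'm refining it.

```bash
python3 - <<'E'
from h import *
P=load('w0'); C=cloud(P); 
for u,v in[(276,190),(274,188),(278,192),(275,186)]: print(u,v,pt(P,u,v),P['d'][v,u])
for f,pl in(('w0',[(240,182),(262,215),(280,217),(310,182),(255,165)]),('t0',[(376,135),(400,135),(390,130),(405,140)])):
    Q=load(f); p=np.array([pt(Q,*a) for a in pl]); c=p.mean(0); n=np.linalg.svd(p-c)[2][2]; print(f,c,n*np.sign(n[2]),((p-c)@n).round(4))
# foot
hsv=cv2.cvtColor(P['im'],cv2.COLOR_RGB2HSV); H,S,V=[hsv[...,i].astype(int) for i in range(3)]
m=(P['d']>0)&(H>60)&(H<85)&(S>120)&(C[...,2]<.03); print(C[m].mean(0),cv2.minAreaRect((C[m][:,:2]*1000).astype(np.float32)))
for f in('t0','s0','w0'): 
    Q=load(f);print(f,proj(Q,[.622,-.020,.1245]),proj(Q,[.615,-.0182,.1388]))
W=np.zeros((480,800,3),np.uint8)
W[:,:480]=cv2.resize(P['im'][145:235,230:320],(480,480),interpolation=2)
W[:320,480:]=cv2.resize(load('t0')['im'][130:170,372:412],(320,320),interpolation=2)
cv2.imwrite('pics/c1.png',W[:,:,::-1])
E
```

```text
276 190 [ 0.60416239 -0.02468616  0.13234482] 0.27034205
274 188 [ 0.60688699 -0.02715552  0.12801355] 0.2752376
278 192 [ 0.60224016 -0.02226258  0.13556933] 0.26680437
275 186 [ 0.60812688 -0.02744396  0.12282622] 0.27998838
w0 [ 0.64475532 -0.02729995  0.08853069] [-0.44233009  0.11652358  0.88925044] [-0.0007  0.0008 -0.0005 -0.0001  0.0005]
t0 [ 0.65294964 -0.03140321  0.09367427] [-0.55369317  0.07295414  0.82951888] [ 0.0002  0.0014 -0.0008 -0.0007]
[nan nan nan] ((0.0, 0.0), (0.0, 0.0), 0.0)
t0 (np.float64(390.91015001696536), np.float64(147.87121804400954)) (np.float64(391.8877581949479), np.float64(149.94056866058747))
s0 (np.float64(376.054002689335), np.float64(259.5161030480731)) (np.float64(373.1760358217349), np.float64(254.1948055216013))
w0 (np.float64(273.5740178970064), np.float64(200.64668215116424)) (np.float64(273.4942159578928), np.float64(205.17221497800796))<stdin>:8: RuntimeWarning: Mean of empty slice.
  ret = um.true_divide(
```

View pics/c1.png

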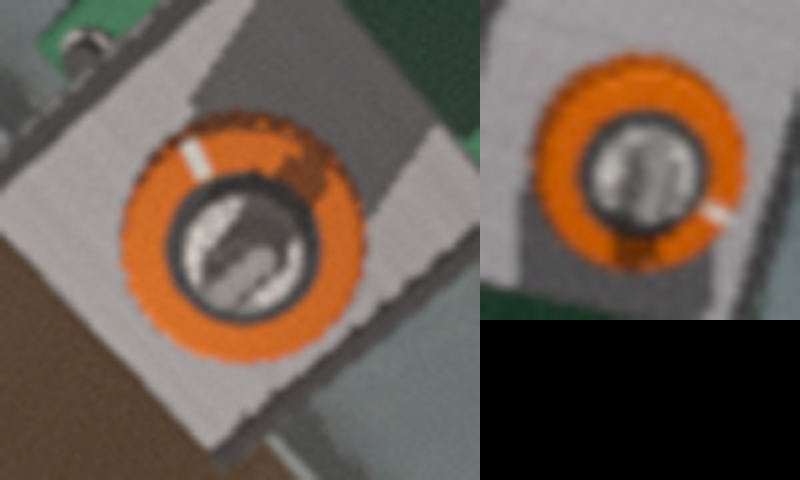

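```bash
python3 - <<'E'
from h import *
n=studR(np.radians(-14.5))[:,2]; print(n)
pp=np.array([.64476,-.0273,.08853])
L=[]
for f,u,v in(('w0',275.15,191.3),('t0',391.9,151.1),('s0',373.5,263)):
    Q=load(f); o=Q['pose'][:3,3]; d=pt(Q,u,v,1.)-o
    print(f,o+d*(((pp+.046*n-o)@n)/(d@n))); L.append((o,d/np.linalg.norm(d)))
A=sum(np.eye(3)-np.outer(d,d) for o,d in L); b=sum((np.eye(3)-np.outer(d,d))@o for o,d in L); x=np.linalg.solve(A,b); print('tri',x,(x-pp)@n,[np.linalg.norm(np.cross(x-o,d)) for o,d in L])
# ring top annulus points height above plate in w0
Q=load('w0'); C=cloud(Q); hsv=cv2.cvtColor(Q['im'],cv2.COLOR_RGB2HSV); m=(hsv[...,0]>4)&(hsv[...,0]<16)&(hsv[...,1]>190)&(hsv[...,2]>110)
m[:150]=0;m[235:]=0;m[:,:245]=0;m[:,305:]=0
h=(C[m]-pp)@n; print(m.sum(),np.percentile(h,[10,30,50,70,90]))
v,u=np.where(m); (c,r)=cv2.minEnclosingCircle(np.stack([u,v],1).astype(np.float32)); print(c,r)
o=Q['pose'][:3,3]; d=pt(Q,c[0],c[1],1.)-o; hh=np.median(h); q=o+d*(((pp+hh*n-o)@n)/(d@n)); print('ringtop',q, 'shoulder from it',q+(.046-hh)*n)
E
```

```text
[-0.43952983  0.11367014  0.89100652]
w0 [ 0.61232214 -0.0243059   0.12377357]
t0 [ 0.61611159 -0.02134526  0.12526519]
s0 [ 0.61388638 -0.02465266  0.12458944]
tri [ 0.61634934 -0.02290799  0.12019843] 0.04120335320704465 [np.float64(0.0016684828055907577), np.float64(0.0009941837898742936), np.float64(0.0010361152748186687)]
623 [0.03951354 0.04013735 0.04047914 0.04083749 0.04133278]
(275.4156494140625, 189.5963897705078) 22.077693939208984
ringtop [ 0.61431054 -0.02494776  0.11864012] shoulder from it [ 0.61188395 -0.0243202   0.12355924]
```

```bash
python3 - <<'E'
from h import *
P=load('t0')
for u,v in[(330,75),(330,70),(400,92),(400,88),(450,105),(450,120),(470,125),(300,62)]: print(u,v,pt(P,u,v).round(3))
C=cloud(P); S=np.array([.613,-.024,.124]); n=studR(np.radians(-14.5))[:,2]
q=C[P['d']>0]; a=(q-S)@n; r=np.linalg.norm(q-S-np.outer(a,n),axis=1)
for lo,hi in[(-.035,-.02),(-.02,0),(0,.03),(.03,.06),(.06,.15),(.15,.3)]:
    k=(a>lo)&(a<hi)&(r>.03); print(lo,hi,np.sort(r[k])[:400:80].round(3))
M=tool(-n,np.array([-.491,.803,0])); print(delta(S-.0185*n,M), n*50)
E
```

```text
330 75 [0.757 0.082 0.115]
330 70 [0.754 0.085 0.145]
400 92 [ 0.723 -0.04   0.122]
400 88 [ 0.72  -0.033  0.15 ]
450 105 [ 0.7   -0.129  0.119]
450 120 [ 0.694 -0.153  0.049]
470 125 [ 0.681 -0.187  0.06 ]
300 62 [0.767 0.137 0.149]
-0.035 -0.02 [0.103 0.109 0.113 0.118 0.122]
-0.02 0 [0.11  0.116 0.119 0.123 0.128]
0 0.03 [0.188 0.198 0.204 0.209 0.214]
0.03 0.06 [0.189 0.234 0.241 0.246 0.33 ]
0.06 0.15 [0.187 0.191 0.199 0.222 0.241]
0.15 0.3 [0.235]
(array([  65. ,  -25.3, -151.3]), array([ 2.6 , -0.89, -6.01]), np.float64(6.6)) [-21.97649155   5.68350716  44.55032621]
```

>>> jog_arm(
  dp=[
    [-8,-6.4,-3.4],
    [11,-2.8,-22.3],
    [11,-2.8,-22.3],
    [11,-2.8,-22.3],
    [11,-2.8,-22.3],
    [10,-2.6,-20.2],
    [9.5,-2.5,-19.2],
    [9.5,-2.5,-19.2],
    [0,0,0],
    [0,0,0],
  ],
  angular=[
    [0,0,0],
    [0,0,0],
    [0,0,0],
    [0,0,0],
    [0,0,0],
    [0,0,0],
    [0,0,0],
    [0,0,0],
    [0,0,0],
    [0,0,0],
  ],
  fingers=[100,100,100,100,100,100,100,100,100,100],
)

```text
t: 3.4
tool_pos: [0.6214, -0.0269, 0.1086]
tool_rot: [-0.291, 0.928, -0.121, 0.199]
ft_force: [-0.6, -0.7, -0.1]
width: 0.0856
grip_force: 0.0
```

```bash
python3 - <<'E'
from h import *
s=env.sense(); n=studR(np.radians(-14.5))[:,2]; S=np.array([.613,-.024,.124])
M=R.from_quat(s['tool_rot']).as_matrix(); print(s['joint_pos'].round(3),((S-.0185*n-s['tool_pos'])*1000).round(1),M.round(3),s['ft_force'],s['wrist_torque'])
im,d,P=snap('wrist','w1')
E
```

```text
[-0.4    0.346  0.415  1.974 -0.029  0.396  2.163] [-0.3  0.8 -1.1] [[-0.752 -0.492  0.439]
 [-0.587  0.802 -0.109]
 [-0.298 -0.339 -0.892]] [-0.57830577 -0.71452485 -0.13348819] [ 0.14633696  0.40892406 -0.02836577]
```

View pics/w1.png

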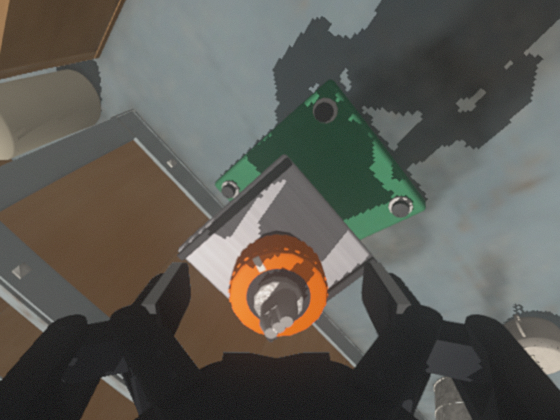

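The ring sits centred between the open fingers (ring about (279,285), fingers at 188 and 365). Closing on it now.

>>> jog_arm(
  dp=[
    [0,0,0],
    [0,0,0],
    [0,0,0],
    [0,0,0],
    [0,0,0],
    [0,0,0],
    [0,0,0],
    [0,0,0],
  ],
  angular=[
    [0,0,0],
    [0,0,0],
    [0,0,0],
    [0,0,0],
    [0,0,0],
    [0,0,0],
    [0,0,0],
    [0,0,0],
  ],
  fingers=[45,45,45,45,45,45,45,45],
  force=30,
)

```text
t: 4.45
tool_pos: [0.621, -0.0262, 0.1085]
tool_rot: [-0.291, 0.928, -0.12, 0.198]
ft_force: [-5.7, 2.0, 4.9]
width: 0.0441
grip_force: 31.4
```

```bash
cat > st.py <<'E'
from h import *
s=env.sense(); n=studR(np.radians(-14.5))[:,2]; S=np.array([.613,-.024,.124])
M=R.from_quat(s['tool_rot']).as_matrix(); e=M.T@(S-s['tool_pos'])*1000
print('t',s['t'],'q',s['joint_pos'].round(3),'w',s['width'],s['grip_force'],'\nF',s['ft_force'].round(2),'Ftool',(M.T@s['ft_force']).round(1),'T.n',(s['wrist_torque']@n).round(3),'Ttool',(M.T@s['wrist_torque']).round(3),'shoulder in tool',e.round(1),'ydir',M[:,1].round(3))
x,y=studR(np.radians(-14.5))[:,0],studR(np.radians(-14.5))[:,1]; print('ang',np.degrees(np.arctan2(M[:,1]@y,M[:,1]@x)).round(1),'tilt',np.degrees(np.arccos(-M[:,2]@n)).round(2))
E
python3 st.py
```

```text
t 4.45 q [-0.4    0.345  0.414  1.974 -0.03   0.397  2.163] w 0.044102375625217356 31.351783275604248 
F [-5.75  1.99  4.85] Ftool [ 1.7  2.8 -7.1] T.n -0.109 Ttool [-0.9    0.501  0.114] shoulder in tool [  0.2   0.5 -17.5] ydir [-0.492  0.802 -0.338]
ang 139.2 tilt 0.38
```

>>> jog_arm(
  dp=[
    [0.1,-0.025,-0.2],
    [0.1,-0.025,-0.2],
    [0.1,-0.025,-0.2],
    [0.1,-0.025,-0.2],
    [0.1,-0.025,-0.2],
    [0.1,-0.025,-0.2],
    [0.1,-0.025,-0.2],
    [0.1,-0.025,-0.2],
    [0.1,-0.025,-0.2],
    [0.1,-0.025,-0.2],
    [0.1,-0.025,-0.2],
    [0.1,-0.025,-0.2],
    [0.1,-0.025,-0.2],
    [0.1,-0.025,-0.2],
    [0.1,-0.025,-0.2],
    [0,0,0],
  ],
  angular=[
    [3.516,-0.909,-7.128],
    [3.516,-0.909,-7.128],
    [3.516,-0.909,-7.128],
    [3.516,-0.909,-7.128],
    [3.516,-0.909,-7.128],
    [3.516,-0.909,-7.128],
    [3.516,-0.909,-7.128],
    [3.516,-0.909,-7.128],
    [3.516,-0.909,-7.128],
    [3.516,-0.909,-7.128],
    [3.516,-0.909,-7.128],
    [3.516,-0.909,-7.128],
    [3.516,-0.909,-7.128],
    [3.516,-0.909,-7.128],
    [3.516,-0.909,-7.128],
    [0,0,0],
  ],
  fingers=[45,45,45,45,45,45,45,45,45,45,45,45,45,45,45,45],
)

```text
t: 6.45
tool_pos: [0.6234, -0.0247, 0.1057]
tool_rot: [0.658, 0.715, 0.113, 0.206]
ft_force: [-5.0, 4.2, 8.8]
width: 0.0439
grip_force: 31.5
```

```bash
python3 st.py
```

```text
t 6.45 q [-0.798  0.474  0.944  1.99  -0.646  0.454  0.61 ] w 0.0439489065894359 31.47662043571472 
F [-5.    4.22  8.77] Ftool [  3.1  -0.2 -10.5] T.n -0.068 Ttool [0.658 0.975 0.075] shoulder in tool [ -1.5  -1.3 -21. ] ydir [0.895 0.108 0.433]
ang 19.2 tilt 0.35
```

>>> jog_arm(
  dp=[
    [0.1,-0.025,-0.2],
    [0.1,-0.025,-0.2],
    [0.1,-0.025,-0.2],
    [0.1,-0.025,-0.2],
    [0,0,0],
  ],
  angular=[
    [3.516,-0.909,-7.128],
    [3.516,-0.909,-7.128],
    [3.516,-0.909,-7.128],
    [3.516,-0.909,-7.128],
    [0,0,0],
  ],
  fingers=[45,45,45,45,45],
)

```text
t: 7.08
tool_pos: [0.6243, -0.0249, 0.1052]
tool_rot: [0.83, 0.506, 0.165, 0.168]
ft_force: [-5.1, 5.4, 8.6]
width: 0.0442
grip_force: 31.5
```

```bash
python3 st.py; python3 - <<'E'
from h import *
P0=snap('wrist','w2')
E
```

```text
t 7.075 q [-0.88   0.541  1.077  1.99  -0.815  0.511  0.191] w 0.04424619060879976 31.485743522644043 
F [-5.13  5.43  8.6 ] Ftool [  3.5  -2.5 -10.5] T.n -0.037 Ttool [0.969 0.515 0.042] shoulder in tool [ -2.2  -0.9 -21.9] ydir [ 0.784 -0.432  0.446]
ang -12.8 tilt 0.27
```

View pics/w2.png

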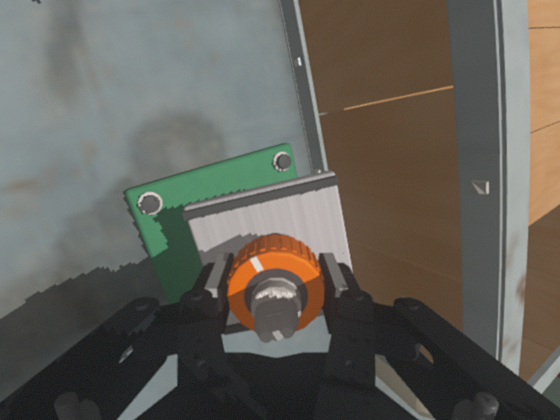

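The index mark is still at (258,265) relative to the gripper, so there's been no slip: 152° turned so far. Now small steps while watching the torque.

>>> jog_arm(
  dp=[
    [0.05,-0.01,-0.1],
    [0.05,-0.01,-0.1],
    [0.05,-0.01,-0.1],
    [0.05,-0.01,-0.1],
    [0,0,0],
  ],
  angular=[
    [1.758,-0.455,-3.564],
    [1.758,-0.455,-3.564],
    [1.758,-0.455,-3.564],
    [1.758,-0.455,-3.564],
    [0,0,0],
  ],
  fingers=[45,45,45,45,45],
)

```text
t: 7.75
tool_pos: [0.6248, -0.0251, 0.105]
tool_rot: [0.892, 0.385, 0.186, 0.144]
ft_force: [-3.6, 4.1, 7.6]
width: 0.044
grip_force: 31.4
```

```bash
python3 st.py
```

```text
t 7.75 q [-0.913  0.579  1.139  1.989 -0.893  0.546 -0.026] w 0.04402269674846773 31.41036808490753 
F [-3.62  4.07  7.64] Ftool [ 2.4 -1.9 -8.9] T.n -0.072 Ttool [1.019 0.282 0.076] shoulder in tool [ -2.4  -0.6 -22.3] ydir [ 0.634 -0.661  0.4  ]
ang -28.8 tilt 0.23
```

>>> jog_arm(
  dp=[
    [0.05,-0.01,-0.1],
    [0.05,-0.01,-0.1],
    [0.05,-0.01,-0.1],
    [0,0,0],
  ],
  angular=[
    [1.758,-0.455,-3.564],
    [1.758,-0.455,-3.564],
    [1.758,-0.455,-3.564],
    [0,0,0],
  ],
  fingers=[45,45,45,45],
)

```text
t: 8.25
tool_pos: [0.625, -0.0253, 0.1047]
tool_rot: [0.928, 0.29, 0.2, 0.124]
ft_force: [-3.9, 4.8, 8.2]
width: 0.0438
grip_force: 31.4
```

```bash
python3 st.py
```

```text
t 8.25 q [-0.934  0.609  1.183  1.989 -0.946  0.575 -0.194] w 0.04382745249345351 31.394829154014587 
F [-3.9   4.85  8.18] Ftool [ 2.4 -3.  -9.6] T.n -0.01 Ttool [1.028 0.101 0.013] shoulder in tool [ -2.5  -0.3 -22.6] ydir [ 0.489 -0.801  0.345]
ang -40.8 tilt 0.19
```

>>> jog_arm(
  dp=[
    [0.05,-0.01,-0.1],
    [0.05,-0.01,-0.1],
    [0.05,-0.01,-0.1],
    [0,0,0],
  ],
  angular=[
    [1.758,-0.455,-3.564],
    [1.758,-0.455,-3.564],
    [1.758,-0.455,-3.564],
    [0,0,0],
  ],
  fingers=[45,45,45,45],
)

```text
t: 8.75
tool_pos: [0.6253, -0.0256, 0.1046]
tool_rot: [0.953, 0.191, 0.211, 0.102]
ft_force: [-3.9, 3.6, 7.6]
width: 0.0442
grip_force: 31.4
```

```bash
python3 st.py
```

```text
t 8.75 q [-0.95   0.635  1.217  1.988 -0.987  0.601 -0.373] w 0.044187193283548136 31.363046765327454 
F [-3.92  3.56  7.61] Ftool [ 0.9 -2.4 -8.9] T.n -0.11 Ttool [ 0.942 -0.147  0.112] shoulder in tool [ -2.6  -0.  -22.9] ydir [ 0.321 -0.906  0.276]
ang -52.8 tilt 0.16
```

>>> jog_arm(
  dp=[
    [0.05,-0.01,-0.1],
    [0.05,-0.01,-0.1],
    [0,0,0],
  ],
  angular=[
    [1.758,-0.455,-3.564],
    [1.758,-0.455,-3.564],
    [0,0,0],
  ],
  fingers=[45,45,45],
)

```text
t: 9.12
tool_pos: [0.624, -0.0261, 0.1036]
tool_rot: [0.964, 0.126, 0.216, 0.088]
ft_force: [-6.9, 3.1, 10.4]
width: 0.0438
grip_force: 31.8
```

```bash
python3 st.py
```

```text
t 9.125 q [-0.957  0.648  1.234  1.989 -1.004  0.616 -0.495] w 0.043795305722258836 31.761834025382996 
F [-6.9   3.11 10.37] Ftool [ -1.1  -2.1 -12.6] T.n 0.66 Ttool [ 0.933 -0.806 -0.662] shoulder in tool [ -1.    0.3 -23.2] ydir [ 0.205 -0.953  0.224]
ang -60.6 tilt 0.09
```

Torque jumped to 0.66 Nm after 200°, so the ring is against the washers. Stopping and releasing.

>>> jog_arm(
  dp=[
    [0,0,0],
    [0,0,0],
    [0,0,0],
    [0,0,0],
    [0,0,0],
  ],
  angular=[
    [0,0,0],
    [0,0,0],
    [0,0,0],
    [0,0,0],
    [0,0,0],
  ],
  fingers=[100,100,100,100,100],
)

```text
t: 9.75
tool_pos: [0.6241, -0.0281, 0.103]
tool_rot: [0.964, 0.124, 0.216, 0.089]
ft_force: [0.6, 0.5, 1.0]
width: 0.0851
grip_force: 0.0
```

```bash
python3 st.py; python3 - <<'E'
from h import *
P0=snap('wrist','w3')
E
```

```text
t 9.75 q [-0.955  0.65   1.234  1.99  -1.006  0.612 -0.497] w 0.08510981020686205 0.0 
F [0.59 0.51 1.02] Ftool [ 1.1 -0.1 -0.7] T.n -0.001 Ttool [ 0.208 -0.419 -0.001] shoulder in tool [ -0.3  -1.4 -24. ] ydir [ 0.2   -0.954  0.225]
ang -60.8 tilt 0.28
```

View pics/w3.png

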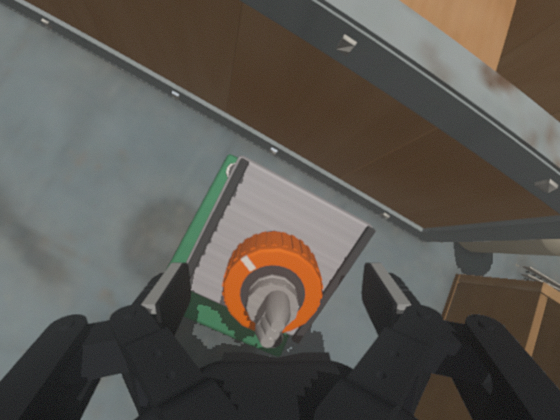

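Mark now at (247,263): about 7° sprung back, as expected. Checking the turn and the ring height from depth.

```bash
python3 - <<'E'
from h import *
Rn=studR(np.radians(-14.5)); n=Rn[:,2]; S=np.array([.613,-.024,.124])
for f,pl,box in(('w1',[(215,250),(340,250),(240,240),(350,255)],(230,240,325,335)),('w2',[(210,225),(300,200),(320,210),(335,240)],(232,235,322,340)),('w3',[(220,235),(260,190),(300,205),(335,240)],(225,232,322,335))):
    Q=load(f); C=cloud(Q); hsv=cv2.cvtColor(Q['im'],cv2.COLOR_RGB2HSV)
    p=np.array([np.median(C[v-2:v+3,u-2:u+3].reshape(-1,3),0) for u,v in pl]); pp=p.mean(0); print(f,'plate',((p-pp)@n).round(4),'axis shoulder h',(S-pp)@n)
    b=np.zeros(C.shape[:2],bool); b[box[1]:box[3],box[0]:box[2]]=1
    m=b&(hsv[...,0]>4)&(hsv[...,0]<17)&(hsv[...,1]>180)&(Q['d']>0)
    q=C[m]; a=(q-pp)@n; print(' ringtop',np.percentile(a,[50,70,90]).round(4))
    w=b&(hsv[...,1]<70)&(hsv[...,2]>190)&(Q['d']>0); w[:,:]&=(abs((C-pp)@n-np.percentile(a,80))<.003)
    r=(C[w]-S)@Rn; k=np.hypot(r[:,0],r[:,1])>.014; print(' mark',k.sum(),np.degrees(np.arctan2(*r[k][:,:2].mean(0)[::-1])))
E
```

```text
w1 plate [-0.      0.0003 -0.0001 -0.0001] axis shoulder h 0.04681894168342468
 ringtop [0.0412 0.0415 0.0419]
 mark 35 -104.48757439673348
w2 plate [ 0.0001 -0.0002 -0.      0.0001] axis shoulder h 0.04670954573526143
 ringtop [0.0365 0.0368 0.0373]
 mark 94 103.22420389677197
w3 plate [ 0.0003 -0.0001  0.0001 -0.0002] axis shoulder h 0.046740746110159034
 ringtop [0.0355 0.0359 0.0364]
 mark 92 63.269014163696546
```

Ring turned 192°, its top now 35.9 mm above the plate (home is 36 mm). Ring is home. Next, the cap.

>>> jog_arm(
  dp=[
    [-5,1.4,11],
    [-11,2.8,22.3],
    [-11,2.8,22.3],
    [-11,2.8,22.3],
    [-11,2.8,22.3],
    [-11,2.8,22.3],
    [0,0,0],
  ],
  angular=[
    [0,0,0],
    [0,0,0],
    [0,0,0],
    [0,0,0],
    [0,0,0],
    [0,0,0],
    [0,0,0],
  ],
  fingers=[100,100,100,100,100,100,100],
)

```text
t: 10.68
tool_pos: [0.5648, -0.012, 0.2271]
tool_rot: [0.964, 0.124, 0.218, 0.087]
ft_force: [0.3, 0.4, 0.5]
width: 0.0856
grip_force: 0.0
```

```bash
python3 st.py; python3 - <<'E'
from h import *
a=np.radians(100); print(delta([.504,.2905,.17],tool(np.array([0,0,-1.]),np.array([np.cos(a),np.sin(a),0]))))
E
```

```text
t 10.675 q [-1.279  0.14   1.294  1.98  -0.02   0.664 -1.322] w 0.08557558605971059 0.0 
F [0.3  0.36 0.53] Ftool [ 0.6 -0.2 -0.4] T.n 0.033 Ttool [ 0.251 -0.368 -0.033] shoulder in tool [ -2.4  -1.8 114.4] ydir [ 0.201 -0.954  0.222]
ang -60.9 tilt 0.17
(array([-60.8, 302.5, -57.1]), array([-39.5 ,  11.89, 170.57]), np.float64(175.5))
```

>>> jog_arm(
  dp=[
    [-3,15.1,-2.8],
    [-3,15.1,-2.8],
    [-3,15.1,-2.8],
    [-3,15.1,-2.8],
    [-3,15.1,-2.8],
    [-3,15.1,-2.8],
    [-3,15.1,-2.8],
    [-3,15.1,-2.8],
    [-3,15.1,-2.8],
    [-3,15.1,-2.8],
    [-3,15.1,-2.8],
    [-3,15.1,-2.8],
    [-3,15.1,-2.8],
    [-3,15.1,-2.8],
    [-3,15.1,-2.8],
    [-3,15.1,-2.8],
    [-3,15.1,-2.8],
    [-3,15.1,-2.8],
    [-3,15.1,-2.8],
    [-3,15.1,-2.8],
  ],
  angular=[
    [-1.98,0.595,8.53],
    [-1.98,0.595,8.53],
    [-1.98,0.595,8.53],
    [-1.98,0.595,8.53],
    [-1.98,0.595,8.53],
    [-1.98,0.595,8.53],
    [-1.98,0.595,8.53],
    [-1.98,0.595,8.53],
    [-1.98,0.595,8.53],
    [-1.98,0.595,8.53],
    [-1.98,0.595,8.53],
    [-1.98,0.595,8.53],
    [-1.98,0.595,8.53],
    [-1.98,0.595,8.53],
    [-1.98,0.595,8.53],
    [-1.98,0.595,8.53],
    [-1.98,0.595,8.53],
    [-1.98,0.595,8.53],
    [-1.98,0.595,8.53],
    [-1.98,0.595,8.53],
  ],
  fingers=[100,100,100,100,100,100,100,100,100,100,100,100,100,100,100,100,100,100,100,100],
)

```text
t: 13.18
tool_pos: [0.5038, 0.2897, 0.1669]
tool_rot: [-0.09, 0.996, 0.001, 0.0]
ft_force: [-0.5, 0.1, 0.6]
width: 0.0853
grip_force: 0.0
```

>>> jog_arm(
  dp=[
    [0,0,0],
    [0,0,0],
  ],
  angular=[
    [0,0,0],
    [0,0,0],
  ],
  fingers=[100,100],
)

```text
t: 13.42
tool_pos: [0.5043, 0.2879, 0.1684]
tool_rot: [-0.086, 0.996, 0.001, 0.002]
ft_force: [0.7, -0.5, -0.3]
width: 0.0854
grip_force: 0.0
```

```bash
python3 - <<'E'
from h import *
s=env.sense(); print(s['t'],s['joint_pos'].round(3),s['tool_pos'],R.from_quat(s['tool_rot']).as_matrix().round(3))
snap('wrist','w4'); P=load('w4'); C=cloud(P); im=P['im'].astype(int); hsv=cv2.cvtColor(P['im'],cv2.COLOR_RGB2HSV)
m=(hsv[...,0]>106)&(hsv[...,0]<128)&(hsv[...,1]>130)&(hsv[...,2]>60)&(P['d']>0)
n,l,st,ce=cv2.connectedComponentsWithStats(m.astype(np.uint8))
for i in range(1,n):
    if st[i,4]>150: 
        q=C[l==i]; print(ce[i],st[i],np.percentile(q[:,2],[10,50,90]),end=' '); q=q[abs(q[:,2]-np.median(q[:,2]))<.004]; print(cv2.minAreaRect((q[:,:2]*1000).astype(np.float32)))
print(proj(P,[.504,.2905,.032]))
E
```

```text
13.425 [-0.903  0.451  0.501  1.562 -0.23   1.183  1.386] [0.50434351 0.287888   0.16839475] [[-0.985 -0.172  0.003]
 [-0.172  0.985  0.003]
 [-0.003  0.002 -1.   ]]
[256.57263752 117.33568406] [239 103  36  30 709] [0.0189588  0.01990502 0.0207782 ] ((430.65728759765625, 257.8885803222656), (21.44017791748047, 29.3560848236084), 21.20392417907715)
[279.55050167 202.68896321] [ 262  179   36   49 1495] [0.02970533 0.03085906 0.03173725] ((503.6684875488281, 291.640869140625), (45.44356155395508, 32.71592712402344), 11.094390869140625)
(np.float64(278.3000444740907), np.float64(205.09719384429943))
```

View pics/w4.png

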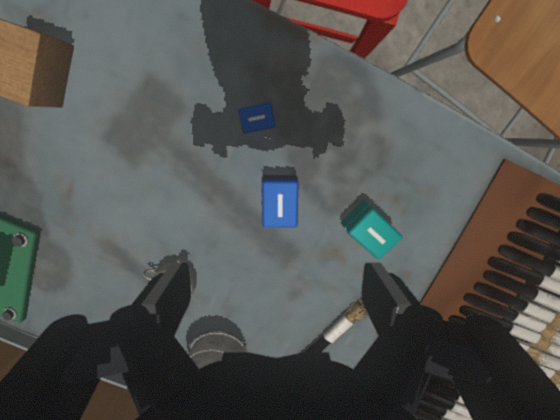

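The large blue cap is at (280,203) with its line along the tool x, turquoise at (371,235), small blue at (256,118). Measured 45×33 mm at (0.5037,0.2915), yaw 11°, which is the lock cap.

>>> jog_arm(
  dp=[
    [-0.6,3.5,-20],
    [0,0,-25],
    [0,0,-25],
    [0,0,-25],
    [0,0,-25],
    [0,0,-18],
    [0,0,-11],
    [0,0,0],
    [0,0,0],
  ],
  angular=[
    [0,0,1.2],
    [0,0,0],
    [0,0,0],
    [0,0,0],
    [0,0,0],
    [0,0,0],
    [0,0,0],
    [0,0,0],
    [0,0,0],
  ],
  fingers=[65,65,65,65,65,65,65,65,65],
)

```text
t: 14.6
tool_pos: [0.5043, 0.2932, 0.0215]
tool_rot: [-0.098, 0.995, 0.002, 0.003]
ft_force: [0.4, 0.1, -1.0]
width: 0.0555
grip_force: 0.0
```

>>> jog_arm(
  dp=[
    [0,0,0],
    [0,0,0],
    [0,0,0],
    [0,0,0],
    [0,0,0],
    [0,0,0],
  ],
  angular=[
    [0,0,0],
    [0,0,0],
    [0,0,0],
    [0,0,0],
    [0,0,0],
    [0,0,0],
  ],
  fingers=[30,30,30,30,30,30],
  force=40,
)

```text
t: 15.35
tool_pos: [0.5044, 0.2934, 0.0217]
tool_rot: [-0.098, 0.995, 0.002, 0.003]
ft_force: [-0.3, -0.5, 5.0]
width: 0.0333
grip_force: 41.6
```

```bash
python3 st.py; python3 - <<'E'
from h import *
s=env.sense(); print(s['tool_pos'],R.from_quat(s['tool_rot']).as_matrix().round(3))
E
```

```text
t 15.35 q [-0.86   0.619  0.432  1.702 -0.322  0.883  1.474] w 0.033293921822877895 41.606067023822106 
F [-0.34 -0.53  5.  ] Ftool [ 0.4 -0.4 -5. ] T.n -0.003 Ttool [0.007 0.027 0.012] shoulder in tool [ -45.1 -332.1 -103.3] ydir [-0.196  0.981  0.004]
ang 113.2 tilt 26.74
[0.50438935 0.29341486 0.02165252] [[-0.981 -0.196  0.006]
 [-0.196  0.981  0.005]
 [-0.007  0.004 -1.   ]]
```

>>> jog_arm(
  dp=[
    [0,0,10],
    [0,0,25],
    [0,0,30],
    [0,0,35],
    [0,0,35],
    [0,0,35],
    [0,0,0],
    [0,0,0],
  ],
  angular=[
    [0,0,0],
    [0,0,0],
    [0,0,0],
    [0,0,0],
    [0,0,0],
    [0,0,0],
    [0,0,0],
    [0,0,0],
  ],
  fingers=[30,30,30,30,30,30,30,30],
)

```text
t: 16.35
tool_pos: [0.5026, 0.2926, 0.1895]
tool_rot: [-0.098, 0.995, 0.001, 0.001]
ft_force: [-0.5, -0.3, -0.6]
width: 0.0336
grip_force: 40.9
```

```bash
python3 - <<'E'
from h import *
Rn=studR(np.radians(-14.5)); n=Rn[:,2]; S=np.array([.613,-.024,.124])
for f,box in(('w0',(245,150,305,235)),('w1',(230,240,325,335)),('w2',(232,235,322,340)),('w3',(225,232,322,335))):
    Q=load(f); C=cloud(Q); hsv=cv2.cvtColor(Q['im'],cv2.COLOR_RGB2HSV)
    b=np.zeros(C.shape[:2],bool); b[box[1]:box[3],box[0]:box[2]]=1
    m=b&(hsv[...,0]>4)&(hsv[...,0]<17)&(hsv[...,1]>180)&(Q['d']>0)
    r=(C-S)@Rn; t=np.percentile(r[m][:,2],70); k=m&(abs(r[...,2]-t)<.0015); q=r[k][:,:2]*1000
    from scipy.optimize import least_squares
    # annulus centre: outer boundary by angular bins
    c=q.mean(0)
    for _ in range(10):
        d=q-c; A=np.degrees(np.arctan2(d[:,1],d[:,0]))//15; rr=np.hypot(*d.T); e=np.array([q[A==a][np.argmax(rr[A==a])] for a in np.unique(A)])
        o=least_squares(lambda p:np.hypot(e[:,0]-p[0],e[:,1]-p[1])-p[2],[*c,22],loss='soft_l1').x; c=o[:2]
    st=b&(hsv[...,1]<60)&(Q['d']>0)&(r[...,2]>.010)&(np.hypot(r[...,0],r[...,1])<.02); g=r[st]*1000
    print(f,'ring c',o.round(2),'top',t,'tongue',len(g),g.min(0).round(1),g.max(0).round(1),np.percentile(g[:,2],95).round(1), (g[:,:2].min(0)+g[:,:2].max(0))/2)
snap('wrist','w5'); P=load('w5'); s=env.sense(); M=R.from_quat(s['tool_rot']).as_matrix(); C=(cloud(P)-s['tool_pos'])@M*1000
hsv=cv2.cvtColor(P['im'],cv2.COLOR_RGB2HSV); m=(hsv[...,0]>106)&(hsv[...,0]<128)&(hsv[...,1]>130)&(hsv[...,2]>40)&(P['d']>0)
n_,l,st,ce=cv2.connectedComponentsWithStats(m.astype(np.uint8))
for i in range(1,n_):
    if st[i,4]>150: q=C[l==i]; print(ce[i],st[i],q.min(0),q.max(0),np.median(q,0))
cv2.imwrite('pics/w5c.png',cv2.resize(P['im'][180:420,140:430],None,fx=2,fy=2)[:,:,::-1])
E
```

```text
w0 ring c [-0.32  0.1  21.27] top -0.005132311166669212 tongue 154 [-8.3 -4.6 10. ] [ 8.8  5.2 16.6] 15.8 [0.26097461 0.31612799]
w1 ring c [ 0.08  0.52 21.69] top -0.005288662296496793 tongue 766 [-9.4 -5.3 10. ] [ 6.8  4.  16.7] 15.7 [-1.31779279 -0.63549989]
w2 ring c [ 0.41  1.4  21.54] top -0.009865761115818866 tongue 875 [-8.2 -2.5 10. ] [ 8.6  6.2 16.5] 15.7 [0.19017291 1.83497384]
w3 ring c [ 0.68  0.91 21.93] top -0.01082510237689088 tongue 662 [-5.9 -3.9 10. ] [ 9.4  5.8 16.8] 15.6 [1.76203201 0.94025857]
[254.85761589 118.11258278] [238 105  34  27 604] [ 65.24176026 -36.15634137 166.7148309 ] [ 89.37167114  -4.55264472 171.53042884] [ 77.42168128 -19.80561147 168.7748313 ]
[275.95040236 282.17277057] [ 239  237   75   94 6089] [-182.89727377  -16.7717656   -12.93404538] [ 23.84822884  44.48391609 191.34430828] [ 5.61703645  0.12863185 -9.67289047]
```

View pics/w5c.png

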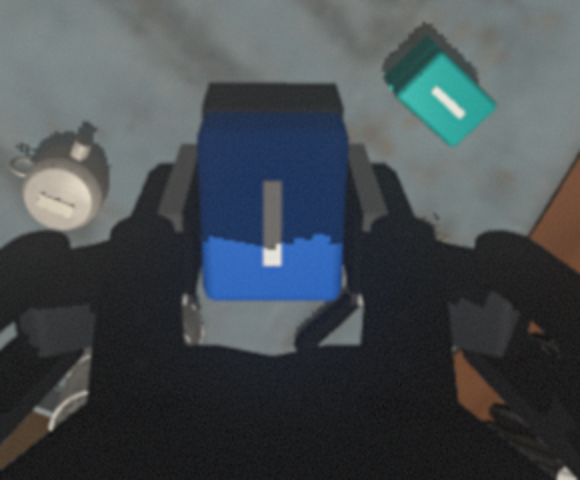

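The cap is held straight, line along the tool x, centred between the fingers. Tally counter at crop (65,190), untouched.

```bash
cat > tg.py <<'E'
from h import *
import sys
Rn=studR(np.radians(-14.5)); n=Rn[:,2]; S=np.array([.613,-.024,.124])+Rn@[.0002,.0007,0]
M=tool(-n,Rn[:,1])
h=float(sys.argv[1])/1000; print(delta(S+(h+.0217)*n+.001*Rn[:,0],M))
s=env.sense(); q=R.from_quat(s['tool_rot']).as_matrix(); e=Rn.T@(s['tool_pos']-S)*1000-[1,0,21.7]; print('cap in stud mm',e.round(1),s['joint_pos'].round(2),s['ft_force'].round(1))
E
python3 tg.py 60
```

```text
(array([  76.1, -306.8,    8.4]), array([ -0.88, -27.12, -25.34]), np.float64(37.1))
cap in stud mm [-137.9  278.   120.8] [-0.91  0.44  0.5   1.53 -0.22  1.23  1.39] [ 0.3 -0.3 -0.5]
```

>>> jog_arm(
  dp=[
    [6.3,-25.6,0.7],
    [6.3,-25.6,0.7],
    [6.3,-25.6,0.7],
    [6.3,-25.6,0.7],
    [6.3,-25.6,0.7],
    [6.3,-25.6,0.7],
    [6.3,-25.6,0.7],
    [6.3,-25.6,0.7],
    [6.3,-25.6,0.7],
    [6.3,-25.6,0.7],
    [6.3,-25.6,0.7],
    [6.3,-25.6,0.7],
    [0,0,0],
    [0,0,0],
    [0,0,0],
  ],
  angular=[
    [-0.073,-2.26,-2.11],
    [-0.073,-2.26,-2.11],
    [-0.073,-2.26,-2.11],
    [-0.073,-2.26,-2.11],
    [-0.073,-2.26,-2.11],
    [-0.073,-2.26,-2.11],
    [-0.073,-2.26,-2.11],
    [-0.073,-2.26,-2.11],
    [-0.073,-2.26,-2.11],
    [-0.073,-2.26,-2.11],
    [-0.073,-2.26,-2.11],
    [-0.073,-2.26,-2.11],
    [0,0,0],
    [0,0,0],
    [0,0,0],
  ],
  fingers=[30,30,30,30,30,30,30,30,30,30,30,30,30,30,30],
)

```text
t: 18.27
tool_pos: [0.5791, -0.0127, 0.1987]
tool_rot: [0.121, 0.964, -0.029, 0.233]
ft_force: [0.1, 0.7, 0.1]
width: 0.033
grip_force: 40.9
```

```bash
python3 tg.py 25
```

```text
(array([ 14.6,  -5.6, -32.5]), array([ 0.  ,  0.15, -0.19]), np.float64(0.2))
cap in stud mm [ 0.9  1.8 61. ] [-0.81  0.15  0.79  1.98  0.05  0.6   1.24] [0.1 0.7 0.1]
```

>>> jog_arm(
  dp=[
    [5,-2.6,-10.5],
    [5,-1.5,-11],
    [4.6,-1.5,-11],
    [0,0,0],
    [0,0,0],
  ],
  angular=[
    [0,0,0],
    [0,0,0],
    [0,0,0],
    [0,0,0],
    [0,0,0],
  ],
  fingers=[30,30,30,30,30],
)

```text
t: 18.9
tool_pos: [0.5939, -0.0198, 0.1667]
tool_rot: [0.122, 0.964, -0.029, 0.233]
ft_force: [-0.2, 0.4, -1.8]
width: 0.0333
grip_force: 40.9
```

```bash
python3 tg.py 5
```

```text
(array([  8.6,  -0.8, -18.4]), array([ 0.01,  0.22, -0.06]), np.float64(0.2))
cap in stud mm [ 0.8 -1.4 25.2] [-0.72  0.24  0.75  1.99 -0.07  0.52  1.34] [-0.2  0.4 -1.8]
```

>>> jog_arm(
  dp=[
    [2.1,-0.1,-4.5],
    [2.1,-0.1,-4.6],
    [0,0,0],
    [0,0,0],
    [0,0,0],
  ],
  angular=[
    [0,0,0],
    [0,0,0],
    [0,0,0],
    [0,0,0],
    [0,0,0],
  ],
  fingers=[30,30,30,30,30],
)

```text
t: 19.52
tool_pos: [0.598, -0.0201, 0.1576]
tool_rot: [0.122, 0.964, -0.029, 0.233]
ft_force: [0.2, 0.3, -2.0]
width: 0.0331
grip_force: 40.8
```

```bash
python3 tg.py 5; python3 - <<'E'
from h import *
snap('scene','s2');P=load('s2');W=np.zeros((500,800,3),np.uint8);W[:,:500]=cv2.resize(P['im'][230:300,340:410],(500,500),interpolation=2);cv2.imwrite('pics/s2c.png',W[:,:500,::-1])
E
```

```text
(array([ 4.5, -0.4, -9.2]), array([-0.01,  0.22, -0.04]), np.float64(0.2))
cap in stud mm [ 0.2 -0.7 15.2] [-0.7   0.26  0.73  1.99 -0.09  0.5   1.36] [ 0.2  0.3 -2. ]
```

View pics/s2c.png

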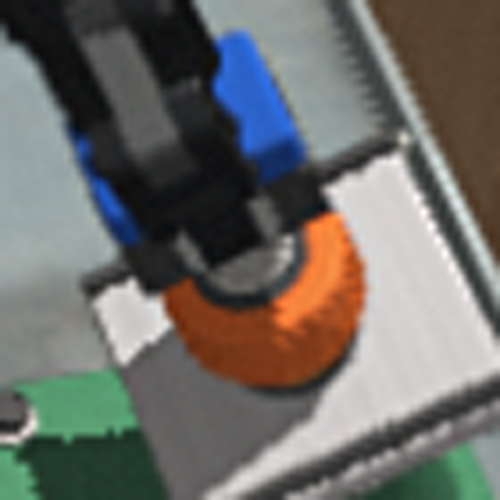

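The cap is over the tongue, aligned, about 15 mm above the shoulder, with no contact force. Going down.

>>> jog_arm(
  dp=[
    [1.5,-0.2,-3],
    [1.5,-0.2,-3],
    [1.5,-0.2,-3],
    [0,0,0],
    [0,0,0],
  ],
  angular=[
    [0,0,0],
    [0,0,0],
    [0,0,0],
    [0,0,0],
    [0,0,0],
  ],
  fingers=[30,30,30,30,30],
)

```text
t: 20.2
tool_pos: [0.6024, -0.0208, 0.1484]
tool_rot: [0.122, 0.964, -0.029, 0.233]
ft_force: [0.4, 0.4, -0.7]
width: 0.0335
grip_force: 40.8
```

```bash
python3 tg.py 0
```

```text
(array([ 2.2, -0.4, -4.5]), array([ 0.01,  0.2 , -0.04]), np.float64(0.2))
cap in stud mm [ 0.  -0.2  5. ] [-0.68  0.28  0.71  1.99 -0.12  0.48  1.38] [ 0.4  0.4 -0.7]
```

>>> jog_arm(
  dp=[
    [0.9,-0.2,-1.8],
    [0.9,-0.2,-1.8],
    [0.4,-0.1,-0.9],
    [0,0,0],
    [0,0,0],
  ],
  angular=[
    [0,0,0],
    [0,0,0],
    [0,0,0],
    [0,0,0],
    [0,0,0],
  ],
  fingers=[30,30,30,30,30],
)

```text
t: 20.82
tool_pos: [0.6046, -0.0212, 0.1439]
tool_rot: [0.122, 0.964, -0.029, 0.233]
ft_force: [-0.8, 1.3, -1.8]
width: 0.0331
grip_force: 41.0
```

```bash
python3 tg.py 0
```

```text
(array([ 0.1,  0.1, -0. ]), array([ 0.  ,  0.2 , -0.05]), np.float64(0.2))
cap in stud mm [-0.  -0.1  0. ] [-0.66  0.29  0.7   1.99 -0.13  0.47  1.39] [-0.8  1.3 -1.8]
```

Not yet a contact force; pressing on in sub-millimetre rows.

>>> jog_arm(
  dp=[
    [0.3,-0.1,-0.6],
    [0.3,-0.1,-0.6],
    [0.2,0,-0.5],
    [0,0,0],
    [0,0,0],
  ],
  angular=[
    [0,0,0],
    [0,0,0],
    [0,0,0],
    [0,0,0],
    [0,0,0],
  ],
  fingers=[30,30,30,30,30],
)

```text
t: 21.45
tool_pos: [0.6049, -0.0212, 0.1436]
tool_rot: [0.123, 0.964, -0.028, 0.233]
ft_force: [-12.5, 1.8, 14.9]
width: 0.0333
grip_force: 43.5
```

```bash
python3 tg.py 0
```

```text
(array([-0.2,  0.1,  0.3]), array([-0.11,  0.18, -0.04]), np.float64(0.2))
cap in stud mm [ 0.1 -0.  -0.4] [-0.66  0.29  0.7   1.99 -0.14  0.47  1.4 ] [-12.5   1.8  14.9]
```

Seated (about 19 N from the shoulder at −0.4 mm). Release and retract along the axis.

>>> jog_arm(
  dp=[
    [-0.3,0.1,0.6],
    [0,0,0],
    [0,0,0],
    [0,0,0],
    [0,0,0],
    [-2.2,0.6,4.5],
    [-4.4,1.1,8.9],
    [-8.8,2.3,17.8],
    [-11,2.8,22.3],
    [-11,2.8,22.3],
    [-11,2.8,22.3],
    [0,0,0],
    [0,0,0],
  ],
  angular=[
    [0,0,0],
    [0,0,0],
    [0,0,0],
    [0,0,0],
    [0,0,0],
    [0,0,0],
    [0,0,0],
    [0,0,0],
    [0,0,0],
    [0,0,0],
    [0,0,0],
    [0,0,0],
    [0,0,0],
  ],
  fingers=[30,80,80,80,80,80,80,80,80,80,80,80,80],
)

```text
t: 23.08
tool_pos: [0.5565, -0.0088, 0.2405]
tool_rot: [0.122, 0.964, -0.029, 0.233]
ft_force: [0.4, 0.2, -0.3]
width: 0.068
grip_force: 0.0
```

```bash
python3 tg.py 0; python3 - <<'E'
from h import *
Rn=studR(np.radians(-14.5)); S=np.array([.613,-.024,.124])+Rn@[.0002,.0007,0]
snap('wrist','w6');P=load('w6');r=(cloud(P)-S)@Rn*1000; hsv=cv2.cvtColor(P['im'],cv2.COLOR_RGB2HSV); H=hsv[...,0];near=(np.hypot(r[...,0],r[...,1])<40)&(P['d']>0)
m=near&(H>106)&(H<128)&(hsv[...,1]>130); q=r[m]; print('blue top',m.sum(),np.percentile(q,[2,50,98],axis=0).round(1))
k=q[:,2]>np.percentile(q[:,2],50)-2; A=np.c_[q[k][:,:2],np.ones(k.sum())]; print('slope rad',np.linalg.lstsq(A,q[k][:,2],rcond=None)[0][:2])
m=near&(H>4)&(H<17)&(hsv[...,1]>180); print('orange z',np.percentile(r[m][:,2],[50,80]) if m.any() else None)
E
```

```text
(array([ 48.2, -12.3, -96.6]), array([-0.03,  0.18, -0.05]), np.float64(0.2))
cap in stud mm [-5.000e-01 -1.000e-01  1.087e+02] [-0.92  0.03  0.83  1.97  0.2   0.71  1.1 ] [ 0.4  0.2 -0.3]
blue top 1976 [[-24.6 -15.9  27.5]
 [ -4.7  -0.   31.2]
 [ 18.7  14.9  32.6]]
slope rad [0.02182199 0.00371161]
orange z [-10.98500245 -10.4203263 ]
```

Cap top is 31–32 mm above the shoulder (seated is 32) and square. The ring height is unchanged, and the gripper is clear.

```bash
python3 -c "
from h import *
print(workorder.job_done())"
```

```text
the job is handed in; nothing more can be done
None
```

The job is handed in, though the hand-in call gave no verdict: the ring is home against the washers after about 192° net, the lock cap is seated on the stud's shoulder, and the gripper is clear; I never moved near the tally counter or wooden block but did not re-measure them at the end.

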